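Put the tablet jar behind the sliding guard

ROBOT

A 7-joint arm with a two-finger parallel gripper is mounted at the origin on the work surface. World frame = base frame: x ahead of the robot, y to its left, z up, the work surface at z = 0. Lengths are in m, angles in degrees, forces in N, time in s.
With the tool pointing down it reaches from about 0.425 to 0.875 m from the base axis. Payload 4.7 kg.
Tool frame: the origin (TCP) lies between the finger pads; the fingertips stand env.finger_overhang ahead of it and the grasp point (between the pads) lies 5 mm behind it (env.finger_overhang is the distance from the TCP to the fingertips, in m); z points along the fingers, y is the line along which they close (so a half turn about z gives the same grasp; the last joint's range is limited). The gripper opens to 87 mm and grips with 3 to 60 N. Pads are 19 mm wide; open, the fingers measure 117 mm over their backs; the gripper's body (75 mm by 190 mm) begins 51 mm behind the grasp point.
Start: joints at [70.938, 18.392, -4.016, 83.108, 1.295, 78.541, -3.26], TCP at [0.221, -0.611, 0.237] pointing down, gripper open.
Joint ranges: [-163.93, 163.93], [-17.29, 119.83], [-79.2, 71.16], [3.27, 140.29], [-89.18, 269.18], [5.43, 117.66], [-154.24, 154.24]. Speed limits (degrees/s): [147.25, 147.25, 180, 180, 180, 180, 180].

INTERFACE

Orientations are given as [roll, pitch, yaw] about the fixed x, y, z axes, in that order (R = Rz(yaw) Ry(pitch) Rx(roll)).
In Python, from cell import telemetry, eyes, env, models gives the robot as it stands. The module is installed in compiled form; this text tells all that it offers.
- The arm moves only by the tool drive_tool, never from a script. Its arguments are lists of equal length, an entry for each row: "angular": the turn, a rotation vector about the tool's x, y, z in rad, a list of three; "delta_pos": the shift along the tool's x, y, z in cm, a list of three; "gripper": the finger opening in cm, from 0 to 8.7. A call has 1 to 20 rows; each row shifts and turns the commanded pose from where the row before left it, along the tool's axes as they then stand; what a row does not reach is not made up. A row lasts 1/10 s, in which the tool goes at most 50 mm and 8.59 degrees, less where a joint would pass 70% of its speed; a pose out of reach is approached as far as the arm can. A call with a gripper value outside its range is refused whole. The fingers move at their own pace and stop on an object; "squeeze" is the grip in N (left out, the last holds). Time passes only in rows, so rows that do not move let the fingers close. It gives the time, the measured TCP pose, the force, the opening and the grip force at its end, in the units of the state.
- telemetry.get_obs(): the state, without advancing time (a new reading comes with each control period).
- eyes.read_camera(name): name is "scene" or "top" or "wrist"; returns a dict with "pixels" (384x512x3 uint8, red, green, blue), "mtx" (3x3 intrinsics, pixels), "origin" and "orientation" of the camera in the world. Camera axes: x right, y down, z forward; pixel columns grow to the right and rows downward; lengths in m; the calibration is good to about 2 mm. A picture is of the moment at which its call begins. There is no depth.
- env.sign_off(): hands the job in; it is judged then, once.
Trained networks look in a picture, given as the dict that the camera call returned (one of the last four; its "shot" number tells which), for a name from the list of things; names that differ only in an ending like _2 or _b are one class to them, and where a whole thing is asked for, a point or a joint stands for the part that bears it (a point fixed in the world has none). Each returns a list of dicts, best first, with "p" (0 to 1); they miss things now and then, are a little off and sometimes report something else, mostly with a low value. They report only what shows in the picture. A call takes as long as a camera call. They do not tell look-alikes from the thing itself.
- models.search_frame(picture, target): "centre" ([column, row] in pixels, amid what is visible of it).
- models.cut_out(picture, target): "pixels" (384x512 bool, what is visible of it) and "centre" ([column, row] in pixels, amid what is visible of it).
The state is a dict: "time_s": time; "qpos": joint angles; "joint_velocities": joint speeds; "effort": joint torques, N m; "tool_pos": TCP position; "tool_rot": TCP orientation; "force": force on the tool from outside, world axes, zero at the start; "wrist_torque": the same for the moment, N m; "grip_width": finger opening in m; "grasp_force": force on a finger pad.
Only numpy, scipy, OpenCV 4.12 (cv2) and the standard library are available. Lean on these libraries where they do the work, as an engineer would, in place of code of your own. Each camera call takes 0.05 s, during which the arm holds its last target. There are 200 camera calls.

TASK

Someone left the squat white jar of laundry tablets out on the counter. Stand it upright on the floor of the open bay of the white laundry caddy, then slide the louvred guard along its track until it is fully shut over the jar.

Things in the scene. Friction and masses are not known exactly. Their poses are not given: they have to be found in the camera images.
- jar: Squat plain white round jar with lid, no handle, 58 mm across, 90 mm tall, 0.2 kg; origin: centre of its underside. It stands on the counter left or right of the caddy, among a taller white bottle, a tall metal can and a handled mug that swap places with it.
- bay (a point): Centre of the open bay's floor, 8 mm above the counter. Axes: x depth, away from robot; y along the track; z up. Bay: x within 82, y within 86 mm of it, open at top and front (14 mm lip), back wall and right end wall (y -86) 100 mm high above the floor. It is the right half of a fixed white caddy, 360 long, 200 deep, turned slightly; left half: a closed cupboard where the open guard parks.
- guard (a joint): Louvred white sliding guard, front plus roof, 175 mm wide along the track, roof 112 to 118 mm above the counter. In m: 0 = fully shut over the bay, at its stop; 0.175 = fully open; grows towards the bay's +y. Starts mostly open: its right edge is at y = -94 mm + this value from the bay point, the bay being clear to the right of that. About 2 N slides it; it stays where left.
- guard_grip (a point): Middle of the steel bar handle on the guard's roof, 157 mm above the counter; moves with the guard (shut: x 0, y -6.5 mm from the bay point). The bar runs along the bay's x: 90 mm long, 14 mm wide along the track, 12 mm high, on two posts 72 mm apart, 33 mm clear of the roof.
Things that resemble listed ones, but are neither listed nor needed, are in the scene too. Leave any purple or red look-alike of the jar alone.

How it is judged:
By the outcome, as a careful person would: the job done as asked, in the order asked, and still so for the second after the job is handed in, with the robot touching nothing.
It also fails if it takes over 51 s, if anything falls off the work surface, if the arm or the gripper's body presses on something with over 40 N, if the wrist force passes 120 N, or if a joint passes its speed limit or range.

## Working session

There is one attempt and no reset: what is moved stays moved. The work goes in short steps, Python scripts to look and compute and a tool call to move; the robot and the scene stay as the last step left them, time stands still between calls to the robot, and variables do not carry over. Pictures are saved under pics/ and viewed, at most 10 in all, crops included, and the job is handed in when it is done.

Besides the shell and the picture viewer there is one more tool, called after "Emit:" as a command line: name --argument value ..., lists and objects as JSON in quotes. drive_tool: Moves the arm, as the interface text tells. Its arguments: {"type":"object","properties":{"angular":{"type":"array","items":{"type":"array","items":{"type":"number"}}},"delta_pos":{"type":"array","items":{"type":"array","items":{"type":"number"}}},"gripper":{"type":"array","items":{"type":"number"}},"squeeze":{"type":"number"}},"required":["angular","delta_pos","gripper"]}

```bash
mkdir -p pics
cat > h.py <<'E'
import numpy as np, cv2
from scipy.spatial.transform import Rotation as R
from cell import telemetry, eyes, env, models
def rot(c):
    o=np.array(c["orientation"],float)
    if o.shape==(3,3): return o
    return R.from_euler('xyz',o,degrees=True).as_matrix() if o.size==3 else R.from_quat(o).as_matrix()
def ray(c,uv):
    d=rot(c)@np.linalg.solve(c["mtx"],[uv[0],uv[1],1.]); return np.array(c["origin"]),d
def onz(c,uv,z):
    o,d=ray(c,uv); return o+d*(z-o[2])/d[2]
def proj(c,p):
    q=np.array(c["mtx"])@(rot(c).T@(np.array(p)-c["origin"])); return q[:2]/q[2]
def save(c,n): cv2.imwrite(f"pics/{n}.png",c["pixels"][:,:,::-1])
E
python3 - <<'E'
from h import *
print(env.finger_overhang, telemetry.get_obs())
ims=[]
for n in("scene","top"):
    c=eyes.read_camera(n); ims.append(c["pixels"]); print(n,c["origin"],c["orientation"],c["mtx"])
    for t in("jar","guard","guard_grip"):
        for r in models.search_frame(c,t)[:5]: print(t,r, onz(c,r["centre"],{"jar":.06,"guard":.115,"guard_grip":.157}[t]).round(3))
    save(c,n+"0")
E
```

```text
0.014 {'time_s': 0.0, 'qpos': array([70.93699356, 18.4386193 , -4.01451768, 83.17483539,  1.29425175,
       78.54092842, -3.2597263 ]), 'joint_velocities': array([-0.04793635,  0.14499445, -0.02019956, -0.07195467, -0.01536768,
       -0.0639567 , -0.04507342]), 'effort': array([-4.39751393e-04, -4.91281307e+01, -4.04150588e-01, -3.12524736e+01,
       -6.39271480e-02,  4.38212533e-02,  1.56801220e-04]), 'tool_pos': array([ 0.22070363, -0.61082214,  0.23546692]), 'tool_rot': array([-1.79890814e+02,  5.36229845e-03,  1.98719220e+01]), 'force': array([ 0.35678721,  0.41528841, -0.27038928]), 'wrist_torque': array([-0.01003036, -0.00457223,  0.04798912]), 'grasp_force': 0.0, 'grip_width': 0.08690136059858537}
scene [1.4749769  0.20532591 0.91182597] [-131.44072399   -0.60984505  102.03141988] [[473.12421531   0.         245.8071885 ]
 [  0.         473.12421531 187.38056717]
 [  0.           0.           1.        ]]
jar {'centre': [370.8, 235.2], 'p': 0.88} [0.635 0.349 0.06 ]
jar {'centre': [401.1, 271.7], 'p': 0.72} [0.735 0.418 0.06 ]
jar {'centre': [406.6, 223.9], 'p': 0.55} [0.576 0.436 0.06 ]
guard {'centre': [273.7, 200.7], 'p': 0.82} [0.624 0.103 0.115]
guard_grip {'centre': [273.9, 201.0], 'p': 0.7} [0.67  0.109 0.157]
top [0.35330592 0.0414506  1.17112441] [-167.6018651     0.30576617  -93.36469617] [[354.25014289   0.         255.41405535]
 [  0.         354.25014289 190.85768407]
 [  0.           0.           1.        ]]
jar {'centre': [134.5, 164.2], 'p': 0.95} [0.71  0.423 0.06 ]
jar {'centre': [154.5, 192.1], 'p': 0.94} [0.613 0.357 0.06 ]
jar {'centre': [128.2, 212.8], 'p': 0.9} [0.55 0.44 0.06]
guard {'centre': [236.8, 188.1], 'p': 0.79} [0.597 0.09  0.115]
guard_grip {'centre': [233.6, 191.8], 'p': 0.74} [0.577 0.098 0.157]
```

View pics/scene0.png

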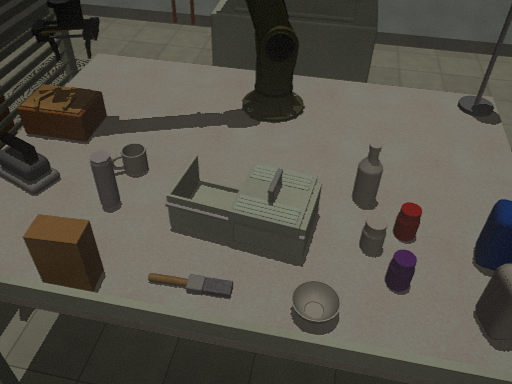

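View pics/top0.png

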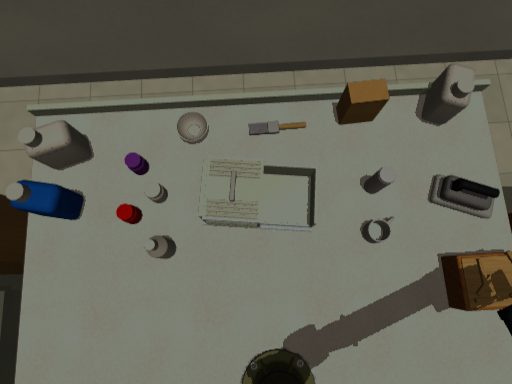

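Run:
```python
from h import *
cs=[eyes.read_camera(n) for n in("scene","top")]
def tri(a,b):
    o1,d1=a;o2,d2=b;A=np.stack([d1,-d2],1);s=np.linalg.lstsq(A,o2-o1,rcond=None)[0]
    p,q=o1+s[0]*d1,o2+s[1]*d2; return ((p+q)/2).round(4),np.linalg.norm(p-q).round(4)
S,T=cs
print("jar",tri(ray(S,(372,236.5)),ray(T,(155,192.5))))
for r in models.cut_out(S,"jar"):
    m=r["pixels"];ys,xs=np.nonzero(m);print("S",r["p"],r["centre"],xs.min(),xs.max(),ys.min(),ys.max())
for r in models.cut_out(T,"jar"):
    m=r["pixels"];ys,xs=np.nonzero(m);print("T",r["p"],r["centre"],xs.min(),xs.max(),ys.min(),ys.max())
a=cv2.resize(T["pixels"][145:245,190:330],None,fx=5.7,fy=5.7,interpolation=cv2.INTER_CUBIC)
a=np.clip(a.astype(float)*1.5,0,255).astype('uint8')
cv2.imwrite("pics/topc.png",a[:,:,::-1])
```

```text
jar (array([0.6165, 0.3585, 0.0383]), np.float64(0.006))
S 0.96 [402.5, 269.0] 385 415 251 291
S 0.92 [405.3, 222.7] 393 421 202 240
S 0.69 [371.2, 234.5] 360 386 215 254
T 0.79 [134.3, 161.4] 125 148 152 174
T 0.65 [131.1, 215.6] 116 141 203 223
```

View pics/topc.png

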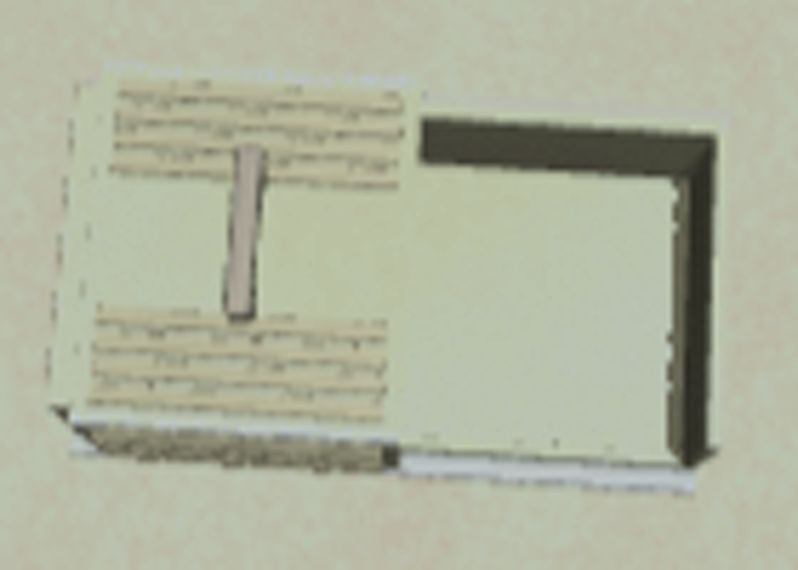

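Run:
```python
from h import *
T=eyes.read_camera("top")
f=lambda x,y,z:onz(T,(x/5.7+190-.4,y/5.7+145-.4),z)
h1,h2=f(250,147,.163),f(240,317,.163)
c=f(674,178,.008); b=f(420,163,.008); fr=f(668,460,.022)
t1,t2=f(715,135,.108),f(420,118,.108)
g1,g2=f(412,95,.118),f(386,420,.118)
for n,v in dict(h1=h1,h2=h2,hm=(h1+h2)/2,corner=c,back=b,fr=fr,t1=t1,t2=t2,g1=g1,g2=g2).items(): print(n,v.round(4))
def yaw(d): return np.degrees(np.arctan2(d[1],d[0]))
print("yaws: handle x",yaw(h1-h2),"back y-90",yaw(b-c)-90,"top",yaw(t2-t1)-90,"gedge",yaw(g1-g2),"right",yaw(c-fr))
for y in(-1,-2,-3,-4,1):
    Rz=R.from_euler('z',y,degrees=True).as_matrix(); bay=c-Rz@[.082,-.086,0]; r=Rz.T@((h1+h2)/2-bay); print(y,bay.round(4),r.round(4))
```

```text
h1 [0.6405 0.0949 0.163 ]
h2 [0.5513 0.104  0.163 ]
hm [0.5959 0.0995 0.163 ]
corner [ 0.6504 -0.1479  0.008 ]
back [0.6687 0.0023 0.008 ]
fr [ 0.4815 -0.1272  0.022 ]
t1 [ 0.6477 -0.1561  0.108 ]
t2 [0.667  0.0041 0.108 ]
g1 [0.6773 0.0079 0.118 ]
g2 [0.5005 0.0327 0.118 ]
yaws: handle x -5.8517315418494515 back y-90 -6.947585379711867 top -6.887427077434523 gedge -7.97405863486934 right -6.98925728008238
-1 [ 0.5699 -0.0605  0.008 ] [0.0232 0.1604 0.155 ]
-2 [ 0.5714 -0.0591  0.008 ] [0.0189 0.1593 0.155 ]
-3 [ 0.573  -0.0577  0.008 ] [0.0146 0.1582 0.155 ]
-4 [ 0.5746 -0.0564  0.008 ] [0.0104 0.1569 0.155 ]
1 [ 0.5669 -0.0633  0.008 ] [0.0318 0.1623 0.155 ]
```

Emit:
drive_tool --angular '[[0,0,-0.1375],[0,0,-0.1375],[0,0,-0.1375],[0,0,-0.1375],[0,0,-0.1375],[0,0,-0.1375],[0,0,-0.1375],[0,0,-0.1375],[0,0,0],[0,0,0],[0,0,0],[0,0,0],[0,0,0],[0,0,0],[0,0,0],[0,0,0],[0,0,0],[0,0,0]]' --delta_pos '[[0,0,-1],[0,0,-1],[0,0,-1],[0,0,-1],[0,0,-1],[0,0,-1],[0,0,-1],[0,0,-1],[4,2.7,0],[4,2.7,0],[4,2.7,0],[4,2.7,0],[4,2.7,0],[4,2.7,0],[4,2.7,0],[4,2.7,0],[4,2.7,0],[4,2.7,0]]' --gripper '[8.7,8.7,8.7,8.7,8.7,8.7,8.7,8.7,8.7,8.7,8.7,8.7,8.7,8.7,8.7,8.7,8.7,8.7]'

```text
time_s: 2.45
tool_pos: [0.5393, -0.2463, 0.3169]
tool_rot: [180.0, 0.0, 82.9]
force: [0.5, -0.4, 0.6]
grip_width: 0.0868
grasp_force: 0.0
```

Emit:
drive_tool --angular '[[0,0,0],[0,0,0],[0,0,0],[0,0,0],[0,0,0]]' --delta_pos '[[4,0,0],[4,0,0],[4,0,0],[4,0,0],[4,0,0]]' --gripper '[8.7,8.7,8.7,8.7,8.7]'

```text
time_s: 2.95
tool_pos: [0.563, -0.0478, 0.3168]
tool_rot: [180.0, 0.0, 82.9]
force: [0.1, -0.5, -0.6]
grip_width: 0.087
grasp_force: 0.0
```

Run:
```python
from h import *
c=eyes.read_camera("wrist"); save(c,"w1"); print(c["origin"],c["orientation"],rot(c)[:,2])
o=telemetry.get_obs(); print(o["time_s"],o["tool_pos"],o["tool_rot"],o["force"])
for t in("jar","guard","guard_grip"):
    for r in models.search_frame(c,t): print(t,r,onz(c,r["centre"],{"jar":.09,"guard":.115,"guard_grip":.163}[t]).round(3))
T=eyes.read_camera("top");print("bottle",onz(T,(160,248),.05).round(3),onz(T,(150,245),.15).round(3))
```

```text
[0.57268533 0.03388576 0.46622079] [ 1.62626800e+02  2.91202423e-02 -7.06588390e+00] [-0.03721165 -0.29626704 -0.95437998]
3.0 [ 0.56343634 -0.03811125  0.31727439] [179.93221474  -0.29421491  83.50090813] [0.54950299 5.6890016  0.52705251]
guard {'centre': [274.2, 58.5], 'p': 0.91} [0.598 0.075 0.115]
guard_grip {'centre': [270.2, 55.1], 'p': 0.72} [0.591 0.073 0.163]
bottle [0.435 0.342 0.05 ] [0.437 0.344 0.15 ]
```

View pics/w1.png

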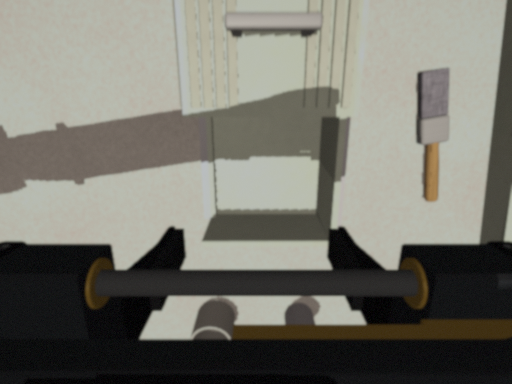

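Run:
```python
from h import *
c=eyes.read_camera("wrist")
Rz=R.from_euler('z',-6.95,degrees=True).as_matrix()
a=onz(c,(217,209),.008);b=onz(c,(330,209),.008);h=onz(c,(273,17),.163)
h1=onz(c,(226,17),.163);h2=onz(c,(321,17),.163)
g=onz(c,(273,108),.118)
print(a,b,h,g, h2-h1)
for p in(b-Rz@[.082,-.086,0],a-Rz@[-.082,-.086,0]): print("bay",p.round(4),"h rel",(Rz.T@(h-p)).round(4))
```

```text
[ 0.48690292 -0.13052668  0.008     ] [ 0.6727737  -0.15348442  0.008     ] [0.59658225 0.10171194 0.163     ] [0.59046732 0.02140095 0.118     ] [ 0.08558009 -0.01062199  0.        ]
bay [ 0.6018 -0.0582  0.008 ] h rel [-0.0245  0.1581  0.155 ]
bay [ 0.5787 -0.0551  0.008 ] h rel [-0.0012  0.1578  0.155 ]
```

Emit:
drive_tool --angular '[[0,0,0],[0,0,0],[0,0,0],[0,0,0],[0,0,0],[0,0,0],[0,0,0],[0,0,0],[0,0,0],[0,0,0]]' --delta_pos '[[4.4,0,0],[4.4,0,0],[4.4,0,0],[4.4,0,0],[4.4,0,0],[4.5,0.4,0],[4.5,0,0],[4.5,0,0],[4.5,0,0],[0,0,0]]' --gripper '[8.7,8.7,8.7,8.7,8.7,8.7,8.7,8.7,8.7,8.7]'

```text
time_s: 4.25
tool_pos: [0.6142, 0.3536, 0.3141]
tool_rot: [-179.7, -0.2, 83.3]
force: [-0.9, 0.4, -0.4]
grip_width: 0.0872
grasp_force: 0.0
```

Run:
```python
from h import *
c=eyes.read_camera("wrist"); save(c,"w2")
o=telemetry.get_obs(); print(o["time_s"],o["tool_pos"],o["tool_rot"])
for r in models.cut_out(c,"jar"):
    ys,xs=np.nonzero(r["pixels"]); print(r["p"],r["centre"],xs.min(),xs.max(),ys.min(),ys.max(),onz(c,r["centre"],.045).round(3))
```

```text
4.3 [0.6154995  0.34987482 0.31462728] [-1.79809134e+02 -2.00373242e-02  8.31326312e+01]
0.79 [203.6, 103.4] 176 227 79 123 [0.55  0.441 0.045]
0.68 [258.9, 158.3] 239 279 135 183 [0.616 0.358 0.045]
0.64 [329.8, 103.3] 304 355 81 125 [0.721 0.422 0.045]
```

View pics/w2.png

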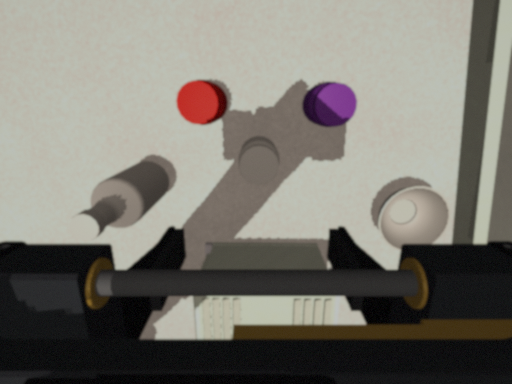

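Run:
```python
from h import *
c=eyes.read_camera("wrist"); S=eyes.read_camera("scene")
e=lambda im,k:np.clip(cv2.resize(im,(390,390),interpolation=cv2.INTER_CUBIC).astype(float)*k,0,255).astype('uint8')
a=np.hstack([e(c["pixels"][118:208,214:304],2.2),e(S["pixels"][195:295,345:445],1.8)])
cv2.imwrite("pics/z.png",a[:,:,::-1])
for z in(0,.09):
  P=np.array([.6165,.3585,z]); print(z,proj(c,P),np.linalg.norm(proj(c,P+[.029,0,0])-proj(c,P-[.029,0,0])))
```

```text
0 [255.89699371 147.65479701] 36.78128271898138
0.09 [255.67291783 158.3576457 ] 45.11401769876814
```

View pics/z.png

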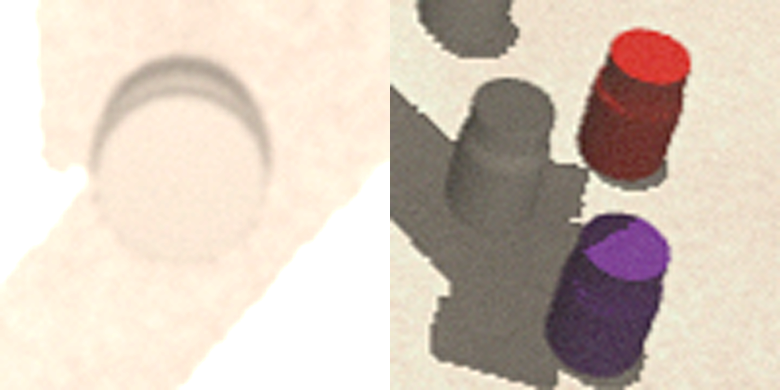

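Emit:
drive_tool --angular '[[0,0,0],[0,0,0],[0,0,0],[0,0,0],[0,0,0],[0,0,0],[0,0,0],[0,0,0],[0,0,0],[0,0,0]]' --delta_pos '[[0.6,0,2.0],[0,0,3.5],[0,0,3.5],[0,0,3.5],[0,0,3],[0,0,2.5],[0,0,2.5],[0,0,2.2],[0,0,2.0],[0,0,0]]' --gripper '[8.7,8.7,8.7,8.7,8.7,8.7,8.7,8.7,8.7,8.7]'

```text
time_s: 5.45
tool_pos: [0.6171, 0.3483, 0.0664]
tool_rot: [-179.8, 0.3, 82.7]
force: [-0.7, -1.4, 0.2]
grip_width: 0.0875
grasp_force: 0.0
```

Emit:
drive_tool --angular '[[0,0,0],[0,0,0],[0,0,0],[0,0,0],[0,0,0],[0,0,0],[0,0,0],[0,0,0]]' --delta_pos '[[0,0,0],[0,0,0],[0,0,0],[0,0,0],[0,0,0],[0,0,0],[0,0,0],[0,0,0]]' --gripper '[3,3,3,3,3,3,3,3]' --squeeze 15

```text
time_s: 6.25
tool_pos: [0.617, 0.3536, 0.0702]
tool_rot: [180.0, -0.0, 82.9]
force: [-2.8, -0.4, 6.2]
grip_width: 0.056
grasp_force: 15.2
```

Emit:
drive_tool --angular '[[0,0,0],[0,0,0],[0,0,0],[0,0,0],[0,0,0],[0,0,0],[0,0,0],[0,0,0],[0,0,0]]' --delta_pos '[[0,0,-1],[0,0,-2],[0,0,-3],[0,0,-3],[0,0,-3],[0,0,-3],[0,0,-2.5],[0,0,-1.5],[0,0,0]]' --gripper '[3,3,3,3,3,3,3,3,3]' --squeeze 20

```text
time_s: 7.15
tool_pos: [0.618, 0.3536, 0.2617]
tool_rot: [179.8, -0.1, 82.9]
force: [0.2, 0.4, -2.3]
grip_width: 0.0562
grasp_force: 19.8
```

Run:
```python
from h import *
c=eyes.read_camera("scene"); w=eyes.read_camera("wrist")
o=telemetry.get_obs(); print(o["time_s"],o["tool_pos"],o["tool_rot"],o["force"],o["grip_width"])
uv=proj(c,o["tool_pos"]).astype(int); print(uv)
e=lambda im,k:np.clip(cv2.resize(im,(390,390),interpolation=cv2.INTER_CUBIC).astype(float)*k,0,255).astype('uint8')
x,y=uv; a=np.hstack([e(c["pixels"][y-60:y+60,x-60:x+60],1.8),e(w["pixels"][150:350,156:356],1.8)])
cv2.imwrite("pics/l.png",a[:,:,::-1])
```

```text
7.25 [0.61701987 0.35265593 0.25814459] [-1.79940571e+02  7.58294723e-02  8.28948160e+01] [ 0.14902527 -0.2284484  -2.4602767 ] 0.05595599563582391
[389 168]
```

View pics/l.png

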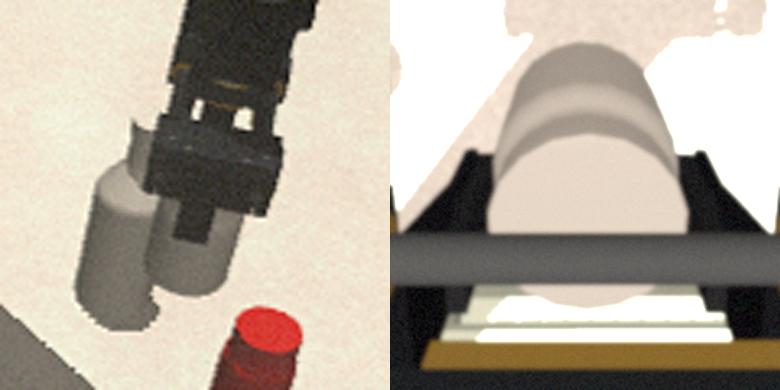

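Emit:
drive_tool --angular '[[0,0,0],[0,0,0],[0,0,0],[0,0,0],[0,0,0],[0,0,0],[0,0,0],[0,0,0],[0,0,0],[0,0,0],[0,0,0],[0,0,0],[0,0,0],[0,0,0]]' --delta_pos '[[-2,0.1,0],[-4,0.1,0],[-4,0.1,0],[-4,0.1,0],[-4,0.1,0],[-4,0.1,0],[-4,0.1,0],[-4,0.1,0],[-4,0.1,0],[-4,0.1,0],[-3,0.1,0],[-1.4,0.1,0],[0,0,0],[0,0,0]]' --gripper '[3,3,3,3,3,3,3,3,3,3,3,3,3,3]'

```text
time_s: 8.65
tool_pos: [0.5766, -0.067, 0.2588]
tool_rot: [-179.9, -0.1, 83.0]
force: [-0.3, 0.5, -2.3]
grip_width: 0.056
grasp_force: 19.8
```

Run:
```python
from h import *
w=eyes.read_camera("wrist"); o=telemetry.get_obs(); print(o["time_s"],o["tool_pos"],o["tool_rot"],o["force"],o["grip_width"])
a=np.clip(w["pixels"].astype(float)*1.6,0,255).astype('uint8')
B=np.array([.579,-.0535,.008]);Rz=R.from_euler('z',-6.95,degrees=True).as_matrix()
for p in((.082,-.086),(-.082,-.086),(-.082,.06),(.082,.06),(0,-.012)):
    cv2.circle(a,tuple(int(v) for v in proj(w,B+Rz@[*p,0]).round()),2,(255,0,0),-1)
cv2.imwrite("pics/b.png",a[:,:,::-1])
```

```text
8.7 [ 0.5767257  -0.06612831  0.25911326] [-1.79959037e+02 -1.02927463e-01  8.30975000e+01] [-0.54734356  0.76474554 -2.12308593] 0.05612951308451971
```

View pics/b.png

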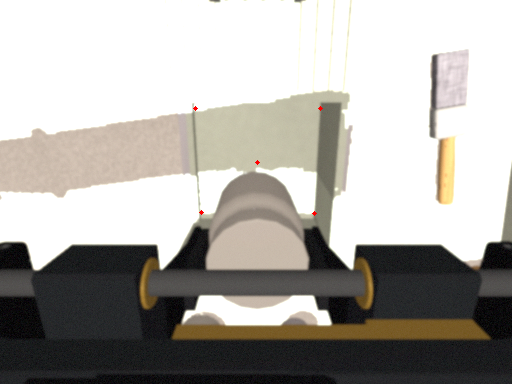

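Emit:
drive_tool --angular '[[0,0,0],[0,0,0],[0,0,0],[0,0,0],[0,0,0],[0,0,0],[0,0,0],[0,0,0],[0,0,0],[0,0,0]]' --delta_pos '[[0,0,1],[0,0,2.5],[0,0,3],[0,0,3],[0,0,3],[0,0,2],[0,0,1.5],[0,0,1],[0,0,0.5],[0,0,0]]' --gripper '[3,3,3,3,3,3,3,3,3,3]'

```text
time_s: 9.7
tool_pos: [0.5768, -0.0689, 0.0844]
tool_rot: [-180.0, -0.0, 82.9]
force: [-0.5, 0.5, -2.8]
grip_width: 0.0559
grasp_force: 19.8
```

Emit:
drive_tool --angular '[[0,0,0],[0,0,0],[0,0,0]]' --delta_pos '[[0,0,0.3],[0,0,0.2],[0,0,0]]' --gripper '[3,3,3]'

```text
time_s: 10.0
tool_pos: [0.5768, -0.0693, 0.0798]
tool_rot: [180.0, 0.0, 82.9]
force: [0.4, -0.4, -2.9]
grip_width: 0.0563
grasp_force: 19.8
```

Emit:
drive_tool --angular '[[0,0,0],[0,0,0],[0,0,0]]' --delta_pos '[[0,0,0.2],[0,0,0.1],[0,0,0]]' --gripper '[3,3,3]'

```text
time_s: 10.3
tool_pos: [0.5772, -0.0693, 0.0781]
tool_rot: [179.9, 0.0, 82.9]
force: [-3.4, 0.2, 5.7]
grip_width: 0.0558
grasp_force: 20.1
```

Emit:
drive_tool --angular '[[0,0,0],[0,0,0]]' --delta_pos '[[0,0,0.15],[0,0,0]]' --gripper '[3,3]'

```text
time_s: 10.5
tool_pos: [0.5773, -0.0693, 0.078]
tool_rot: [179.9, 0.1, 82.9]
force: [-6.5, -0.2, 14.4]
grip_width: 0.0559
grasp_force: 20.1
```

Emit:
drive_tool --angular '[[0,0,0],[0,0,0],[0,0,0],[0,0,0],[0,0,0],[0,0,0],[0,0,0],[0,0,0],[0,0,0],[0,0,0],[0,0,0],[0,0,0]]' --delta_pos '[[0,0,-0.2],[0,0,0],[0,0,0],[0,0,0],[0,0,0],[0,0,-1],[0,0,-3],[0,0,-4],[0,0,-4],[0,0,-3],[0,0,-2],[0,0,0]]' --gripper '[3,8.7,8.7,8.7,8.7,8.7,8.7,8.7,8.7,8.7,8.7,8.7]'

```text
time_s: 11.7
tool_pos: [0.5787, -0.0689, 0.2512]
tool_rot: [179.6, 0.0, 82.9]
force: [-0.3, 0.4, -0.4]
grip_width: 0.0869
grasp_force: 0.0
```

Emit:
drive_tool --angular '[[0,0,-0.1428],[0,0,-0.1428],[0,0,-0.1428],[0,0,-0.1428],[0,0,-0.1428],[0,0,-0.1428],[0,0,-0.1428],[0,0,-0.1428],[0,0,-0.1428],[0,0,-0.1428],[0,0,-0.1428],[0,0,0],[0,0,0],[0,0,0],[0,0,0],[0,0,0]]' --delta_pos '[[0,0,0],[0,0,0],[0,0,0],[0,0,0],[0,0,0],[0,0,0],[0,0,0],[0,0,0],[0,0,0],[0,0,0],[0,0,0],[0.2,4.5,0],[0,4.5,0],[0,4.5,0],[0,3.6,0],[0,0,0]]' --gripper '[6,6,6,6,6,6,6,6,6,6,6,6,6,6,6,6]'

```text
time_s: 13.3
tool_pos: [0.5942, 0.1086, 0.2466]
tool_rot: [179.8, -0.1, 173.5]
force: [0.2, 0.5, 0.4]
grip_width: 0.0602
grasp_force: 0.0
```

Run:
```python
from h import *
w=eyes.read_camera("wrist"); T=eyes.read_camera("top"); o=telemetry.get_obs(); print(o["time_s"],o["tool_pos"],o["tool_rot"],o["force"],o["grip_width"])
for r in models.search_frame(w,"guard_grip"): print(r,onz(w,r["centre"],.157).round(4))
for r in models.search_frame(T,"jar"): print(r,onz(T,r["centre"],.06).round(4))
a=np.hstack([w["pixels"][60:384,96:416],cv2.resize(T["pixels"][120:260,190:330],(324,324))]) if 0 else np.hstack([cv2.resize(w["pixels"],(400,300)),cv2.resize(T["pixels"][135:255,190:350],(400,300))])
a=np.clip(a.astype(float)*1.5,0,255).astype('uint8')
cv2.imwrite("pics/g.png",a[:,:,::-1])
```

```text
13.4 [0.5952069  0.10184526 0.24615429] [-1.79977965e+02 -8.00015072e-02  1.73062690e+02] [ 0.58611559 -0.67360677  0.13289151] 0.0600498594243487
{'centre': [248.0, 159.5], 'p': 0.62} [0.5565 0.1065 0.157 ]
{'centre': [131.5, 213.2], 'p': 0.87} [0.5486 0.4298 0.06  ]
{'centre': [135.8, 162.1], 'p': 0.62} [0.7172 0.4185 0.06  ]
{'centre': [288.2, 193.4], 'p': 0.49} [ 0.5829 -0.0714  0.06  ]
```

View pics/g.png

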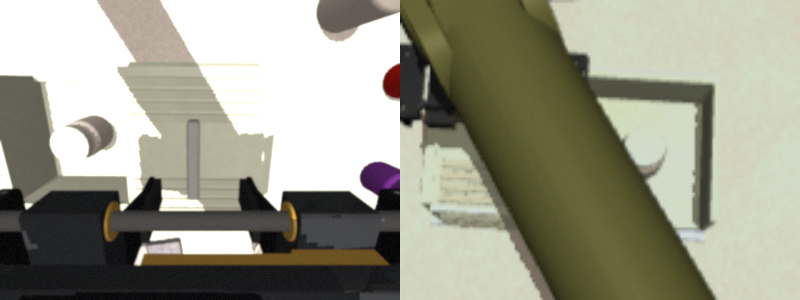

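Emit:
drive_tool --angular '[[0,0,0],[0,0,0],[0,0,0],[0,0,0],[0,0,0],[0,0,0],[0,0,0],[0,0,0],[0,0,0],[0,0,0],[0,0,0],[0,0,0],[0,0,0]]' --delta_pos '[[0,0,1.5],[0,0,2.5],[0,0,2.5],[0,0,1.7],[0,0,1.2],[0,0,0],[0,0,0],[0,0,0],[0,0,0],[0,0,0],[0,0,0],[0,0,0],[0,0,0]]' --gripper '[6,6,6,6,6,6,1,1,1,1,1,1,1]' --squeeze 15

```text
time_s: 14.8
tool_pos: [0.5959, 0.1009, 0.1531]
tool_rot: [180.0, 0.0, 172.9]
force: [-0.1, 1.4, 0.3]
grip_width: 0.0136
grasp_force: 6.7
```

Emit:
drive_tool --angular '[[0,0,0],[0,0,0],[0,0,0],[0,0,0],[0,0,0],[0,0,0],[0,0,0],[0,0,0],[0,0,0],[0,0,0],[0,0,0],[0,0,0]]' --delta_pos '[[0,-0.5,0],[0,-1,0],[0,-1.5,0],[0,-1.5,0],[0,-1.5,0],[0,-1.5,0],[0,-1.5,0],[0,-1.5,0],[0,-1.5,0],[0,-1.5,0],[0,-1,0],[0,0,0]]' --gripper '[1,1,1,1,1,1,1,1,1,1,1,1]'

```text
time_s: 16.0
tool_pos: [0.5777, -0.0467, 0.1531]
tool_rot: [-179.8, -0.0, 172.7]
force: [3.4, -3.0, 0.0]
grip_width: 0.0137
grasp_force: 15.0
```

Emit:
drive_tool --angular '[[0,0,0],[0,0,0],[0,0,0]]' --delta_pos '[[0,-0.4,0],[0,-0.4,0],[0,0,0]]' --gripper '[1,1,1]'

```text
time_s: 16.3
tool_pos: [0.5772, -0.0509, 0.1531]
tool_rot: [180.0, 0.0, 172.9]
force: [4.9, -0.9, -2.8]
grip_width: 0.0133
grasp_force: 15.0
```

Emit:
drive_tool --angular '[[0,0,0],[0,0,0],[0,0,0]]' --delta_pos '[[0,-0.3,0],[0,-0.2,0],[0,0,0]]' --gripper '[1,1,1]'

```text
time_s: 16.6
tool_pos: [0.5767, -0.0554, 0.1531]
tool_rot: [180.0, 0.0, 172.9]
force: [5.1, 0.9, -2.2]
grip_width: 0.0137
grasp_force: 15.0
```

Emit:
drive_tool --angular '[[0,0,0],[0,0,0],[0,0,0]]' --delta_pos '[[0,-0.2,0],[0,-0.1,0],[0,0,0]]' --gripper '[1,1,1]'

```text
time_s: 16.9
tool_pos: [0.5763, -0.0583, 0.1531]
tool_rot: [180.0, 0.0, 172.9]
force: [4.8, -0.1, -2.9]
grip_width: 0.0138
grasp_force: 15.0
```

Emit:
drive_tool --angular '[[0,0,0],[0,0,0],[0,0,0]]' --delta_pos '[[0,-0.2,0],[0,-0.1,0],[0,0,0]]' --gripper '[1,1,1]'

```text
time_s: 17.2
tool_pos: [0.5759, -0.0613, 0.1531]
tool_rot: [180.0, 0.0, 172.9]
force: [5.7, -0.1, -3.7]
grip_width: 0.0139
grasp_force: 15.0
```

Emit:
drive_tool --angular '[[0,0,0],[0,0,0],[0,0,0]]' --delta_pos '[[0,-0.2,0],[0,-0.1,0],[0,0,0]]' --gripper '[1,1,1]'

```text
time_s: 17.5
tool_pos: [0.5756, -0.0643, 0.1531]
tool_rot: [180.0, 0.0, 172.9]
force: [5.9, 1.3, -2.7]
grip_width: 0.0142
grasp_force: 15.0
```

Emit:
drive_tool --angular '[[0,0,0],[0,0,0],[0,0,0]]' --delta_pos '[[0,-0.1,0],[0,-0.1,0],[0,0,0]]' --gripper '[1,1,1]'

```text
time_s: 17.8
tool_pos: [0.5754, -0.0662, 0.1531]
tool_rot: [180.0, 0.0, 172.9]
force: [5.7, 0.1, -2.6]
grip_width: 0.0135
grasp_force: 15.0
```

Emit:
drive_tool --angular '[[0,0,0],[0,0,0],[0,0,0]]' --delta_pos '[[0,-0.1,0],[0,-0.1,0],[0,0,0]]' --gripper '[1,1,1]'

```text
time_s: 18.1
tool_pos: [0.5752, -0.0674, 0.1531]
tool_rot: [179.9, 0.1, 173.0]
force: [6.8, 2.6, -3.7]
grip_width: 0.0139
grasp_force: 15.0
```

Emit:
drive_tool --angular '[[0,0,0],[0,0,0],[0,0,0]]' --delta_pos '[[0,-0.1,0],[0,-0.1,0],[0,0,0]]' --gripper '[1,1,1]'

```text
time_s: 18.4
tool_pos: [0.5752, -0.0674, 0.1531]
tool_rot: [179.8, 0.1, 173.1]
force: [6.5, 5.3, -4.0]
grip_width: 0.0137
grasp_force: 15.0
```

Emit:
drive_tool --angular '[[0,0,0],[0,0,0],[0,0,0]]' --delta_pos '[[0,-0.1,0],[0,0,0],[0,0,0]]' --gripper '[1,1,1]'

```text
time_s: 18.7
tool_pos: [0.5752, -0.0674, 0.1531]
tool_rot: [179.7, 0.1, 173.1]
force: [6.9, 6.3, -4.2]
grip_width: 0.0137
grasp_force: 15.0
```

Emit:
drive_tool --angular '[[0,0,0],[0,0,0],[0,0,0],[0,0,0],[0,0,0],[0,0,0],[0,0,0],[0,0,0],[0,0,0],[0,0,0],[0,0,0],[0,0,0],[0,0,0],[0,0,0],[0,0,0]]' --delta_pos '[[0,0,0],[0,0,0],[0,0,0],[0,0,0],[0,0,-1],[0,0,-3],[0,0,-4],[0,0,-4],[0,0,-4],[0,4,0],[0,4.5,0],[0,4.5,0],[0,4.5,0],[0,4.5,0],[0,0,0]]' --gripper '[5,5,5,5,5,5,5,5,5,5,5,5,5,5,5]'

```text
time_s: 20.2
tool_pos: [0.5993, 0.1556, 0.314]
tool_rot: [179.7, -0.1, 173.6]
force: [0.0, 0.5, 0.4]
grip_width: 0.0495
grasp_force: 0.0
```

Run:
```python
from h import *
c=eyes.read_camera("scene"); T=eyes.read_camera("top"); o=telemetry.get_obs(); print(o["time_s"],o["tool_pos"],o["force"])
a=np.hstack([cv2.resize(c["pixels"][145:265,160:330],(400,283)),cv2.resize(T["pixels"][135:255,180:350],(400,283))])
a=np.clip(a.astype(float)*1.5,0,255).astype('uint8')
cv2.imwrite("pics/e.png",a[:,:,::-1])
```

```text
20.3 [0.60104315 0.14802871 0.31358152] [-0.30843911 -0.10672635  0.52496892]
```

View pics/e.png

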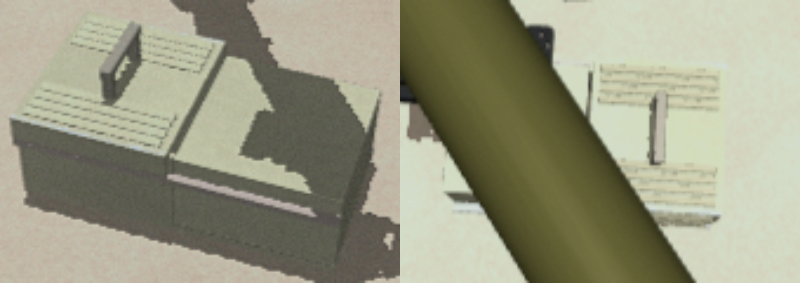

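The picture shows the guard fully over the bay and flush with the right end, and the gripper is clear of everything.

```bash
python3 -c "
from cell import env; print(env.sign_off())"
```

```text
the job is handed in; nothing more can be done
None
```

The white jar was standing upright on the bay floor when last seen, before the guard closed; the guard is shut against its stop with the gripper clear, and I handed the job in at about 20 s; no verdict came back.

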